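# Release the cam and close the slide on the doming block

### The job

On the plywood fixture, push the black lever handle round with a fingertip until the flat low side of the steel cam squarely faces the slide's nose (lever over the red index line), then push the slide forward by its blue tab until the doming block sits flush against the wooden fence. Grip nothing and do not touch or lift the doming block itself, never force the slide against the cam, and leave the other things lying about where they are. Finish clear of everything with the cam still at its low point.

Things in the scene. Friction and masses are not known exactly. Their poses are not given: they have to be found in the camera images.
- fixture: plywood clamping fixture, fixed to the table while you work; board 220 (x) x 196 (y) x 12 mm. Origin under its centre; x forward (the way the slide closes, away from the robot), y left. Nose and cam on the right half (y -45 mm), block lane with 26 mm high rails on the left (y +45 mm), ended by a wooden fence at x +78.5 mm, 36 mm high
- cam (a joint): angle (rad) of the cam about its vertical pivot, counter-clockwise from above positive. 0 = low point: the flat squarely faces the nose, the lever lies along the fixture's -y, over the red line. Starts at 1.45 to 2.1 (lever roughly forward): turn it clockwise. No stop or detent at 0; it can be overrun to -0.6. Stays where left; about 2 N at the handle turn it
- cam_top (a point): the steel cam: a 76 mm disc with a flat cut 15 mm from the pivot (red stripe beside the flat), top 28 mm over the table. Turned 1.4 or more, its round high side blocks the slide after some 8 mm. This point: on the pivot axis at the top of the disc; turns with the cam
- pivot (a point): the cam's pivot axis, at the height of the board's top
- handle (a point): centre of the upright black lever handle on the cam, 15 mm thick, standing from 37 to 87 mm over the table (this point 62 mm), 60 mm from the pivot. Lever direction from the pivot = fixture's -y turned by the cam angle
- slide (a joint): travel (m) of the aluminium slide forward along the fixture's x; 0 is fully back, starts at 0 to 0.005; about 0.028 when the doming block is flush with the fence. Moves with about 3 N, stays where it is left
- tab (a point): centre of the rear face (-x side) of the slide's upright blue tab, 44 mm wide (y), 8 mm thick, its top 70 mm over the table (this point 47.5 mm); push this face forward. Free board behind it
- nose (a point): tip of the slide's steel nose, 14 mm wide, which runs up towards the cam
- work_block: loose grey aluminium doming block with round cups, 53x52x26 mm, about 0.16 kg, standing on the board in the lane, 5 to 13 mm short of the fence; origin under its centre
- block_center (a point): centre of the doming block, half-way up
- seat (a point): where the block's centre is when it sits flush against the fence, in the middle of the lane
- glue_block: small wooden block 32x36x10 mm lying on the rear left of the board; bystander, origin under its centre
- spring_clamp: small red spring clamp, 37x66x14 mm, lying on the rear right of the board; bystander, origin under its centre
- soda_can: red drink can, 66 mm across, 115 mm tall, on the table to the right; bystander, origin under its centre
- rivet_tin: round grey tin, 54 mm across, 24 mm tall, on the table to the left; bystander, origin under its centre
- nippers: side cutters with black grips, 41x139x12 mm, on the table to the left; bystander, origin under its centre
- scribe: red-handled scribe, 22x96x22 mm, on the green cutting mat to the right; bystander, origin under its centre
Not all that is in view belongs to the job. Leave any green, orange or pink look-alike of the work_block alone.

How it is judged:
On the way, in this order (a step that is already met when the one before it is completed fails the run):
1. the cam is at its low point while the slide is still back (value of joint cam between -0.3 and 0.3 rad and value of joint slide below 0.012 m), for 0.2 s.
2. the slide is home and the doming block flush with the fence (value of joint cam between -0.3 and 0.3 rad and value of joint slide above 0.0255 m and x of block_center in the frame of seat above -0.0025 m and distance between block_center and seat below 0.006 m and angle between the x axis of work_block and the x axis of fixture, either way round below 0.06 rad), for 0.2 s.
At the end, for the whole second after the job is handed in: cam within 0.3 rad of its low point; slide at least 25.5 mm forward; doming block within 2.5 mm of the fence, square to it within 0.06 rad, flat in its lane (within 6 mm of the seat); all at rest (all of step 2 and linear speed of work_block below 0.01 m/s and velocity of joint slide below 0.005 m/s and velocity of joint cam below 0.05 rad/s); the robot touches nothing.
It fails at once if the slide is forced against the cam (over 12 N) (contact force between nose_hit and cam_hit above 12 N).
It fails at once if the robot touches the doming block (contact force between any of the arm, the fingers and work_block above 1 N).
It fails at once if the doming block is lifted or tipped (z of block_center in the frame of seat above 0.008 m or angle between work_block's own z axis and vertical above 0.2 rad).
It fails at once if the lever handle or the tab is gripped (both its halves pressed with over 6 N at once) ((contact force between the fingers and handle_push above 6 N and contact force between the fingers and handle_lead above 6 N) or (contact force between the fingers and tab_back above 6 N and contact force between the fingers and tab_front above 6 N)).
It fails at once if a bystander is moved more than 20 mm (distance of any of glue_block, spring_clamp, soda_can, rivet_tin, nippers, scribe from where it was at the start of the episode above 0.02 m).
It also fails if it takes over 48 s, if anything falls off the work surface, if the arm or the gripper's body presses on something with over 40 N, if the wrist force passes 120 N, or if a joint passes its speed limit or range.

### The arm

A 6-joint arm with a two-finger parallel gripper is mounted at the origin on the work surface; the furniture and walls round the work are solid. World frame = base frame: x ahead of the robot, y to its left, z up, the work surface at z = 0. Lengths are in m, angles in rad, forces in N, time in s.
With the tool pointing down it reaches from about 0.3 to 0.85 m from the base axis. Payload 4.2 kg.
Tool frame: the origin (TCP) lies at the very end of the fingers, on their centre line; the grasp point (between the pads) lies 19 mm behind it; z points along the fingers, x is the direction in which the jaws open and shut, and the axes are right-handed (so a half turn about z gives the same grasp; the last joint's range is limited). The gripper opens to 91 mm and grips with 3 to 60 N. Pads are 32 mm wide; open, the fingers measure 118 mm over their backs; the gripper's body (76 mm by 178 mm) begins 60 mm behind the grasp point.
Start: joints at [1.289, 0.32, 1.565, -0, 1.257, -0.02], TCP at [0.149, 0.555, 0.214] pointing down, gripper open.
Joint ranges: [-3.11, 3.11], [-0.84, 2.01], [0.21, 2.61], [-1.34, 4.49], [0.05, 2.63], [-2.56, 2.56]. Speed limits (rad/s): [2.57, 2.57, 3.14, 3.14, 3.14, 3.14].

### API

Orientations are given as a rotation vector (axis times angle).
In Python, from bench import sensors, grab_frame, camera_model, ticket gives the robot as it stands.
- The arm moves only by the tool apply_moves, never from a script. Its argument "commands" is one flat list of numbers, 7 for each row, row after row: the shift along the tool's x, y, z in cm, then the turn, a rotation vector about the tool's x, y, z in rad, then the finger opening in cm, from 0 to 9.12. In form: [tx, ty, tz, ax, ay, az, hand, tx, ty, tz, ax, ay, az, hand, ...]. A call has 1 to 12 rows; each row is the pose to reach, as a shift and turn from the pose commanded when the call began, along the tool's axes at that moment; what a row does not reach only later rows make up. A row lasts 1/12 s, in which the tool goes at most 41.7 mm and 7.16 degrees, less where a joint would pass 70% of its speed; a pose out of reach is approached as far as the arm can. A call with a gripper value outside its range is refused whole. The fingers move at their own pace and stop on an object; "newtons" is the grip in N (left out, the last holds). Time passes only in rows, so rows that repeat a pose let the fingers close. It gives the time, the measured TCP pose, the force and the opening at its end, in the units of the state.
- sensors.get_state(): the state, without advancing time (a new reading comes with each control period).
- grab_frame(name): name is "scene" or "top"; returns the picture (480x640x3 uint8, blue, green, red); there is no depth.
- camera_model(name): a dict with "fx", "fy", "cx", "cy" (pixels), "position" and "orientation" of the camera in the world. Camera axes: x right, y up, looking along -z (the intrinsics and any distortion apply to the point x, -y, -z); pixel columns grow to the right and rows downward; lengths in m; the calibration is good to about 2 mm. A picture is of the moment at which its call begins. camera_model takes no time and is no camera call.
- ticket.sign_off(): hands the job in, once; it reports no verdict.
The state is a dict: "time_s": time; "joints": joint angles; "joint_velocities": joint speeds; "effort": joint torques, N m; "eef_pos": TCP position; "ee_rot": TCP orientation; "force": force on the tool from outside, world axes, zero at the start; "torque": the same for the moment, N m; "width": finger opening in m.
Only numpy, scipy, OpenCV 4.12 (cv2) and the standard library are available. Lean on these libraries where they do the work, as an engineer would, in place of code of your own. Each camera call takes 0.05 s, during which the arm holds its last target.

## Working session

There is one attempt and no reset: what is moved stays moved. The work goes in short steps, Python scripts to look and compute and a tool call to move; the robot and the scene stay as the last step left them, time stands still between calls to the robot, and variables do not carry over. Pictures are saved under pics/ and viewed, and the job is handed in when it is done.

Besides the shell and the picture viewer there is one more tool, called after "Request:" by a JSON object that holds its "fn" and its "kwargs". apply_moves: Moves the arm, as the interface text tells. Its arguments: {"type":"object","properties":{"commands":{"type":"array"},"newtons":{"type":"number"}},"required":["commands"]}

```bash
ls; mkdir -p pics; cat > h.py <<'E'
import numpy as np,cv2
from scipy.spatial.transform import Rotation as R
from bench import sensors, grab_frame, camera_model, ticket
def rot(o):
    o=np.array(o,float)
    if o.shape==(3,3): return o
    if o.size==4: return None
    return R.from_rotvec(o).as_matrix()
def ray(n,u,v,z):
    c=camera_model(n);M=rot(c['orientation']);p=np.array(c['position'])
    d=M@np.array([(u-c['cx'])/c['fx'],-(v-c['cy'])/c['fy'],-1.])
    return p+d*(z-p[2])/d[2]
def proj(n,P):
    c=camera_model(n);M=rot(c['orientation']);q=M.T@(np.array(P)-np.array(c['position']))
    return c['cx']+c['fx']*q[0]/-q[2], c['cy']+c['fy']*q[1]/q[2]
E
python3 - <<'E'
from h import *
for n in('scene','top'):
    cv2.imwrite(f'pics/{n}0.png',grab_frame(n)); print(camera_model(n))
print(sensors.get_state())
E
```

```text
pics
{'fx': 586.4280777667218, 'fy': 586.4280777667218, 'cx': 319.68990450620373, 'cy': 232.62898103639137, 'position': array([-0.31978316, -0.55806007,  0.88724393]), 'orientation': array([ 0.7725706 , -0.42467774, -0.93952031])}
{'fx': 544.9481917516158, 'fy': 544.9481917516158, 'cx': 328.33168643745984, 'cy': 233.36186686507202, 'position': array([-0.38116087, -0.16686002,  1.22656299]), 'orientation': array([ 0.51621739, -0.44772124, -1.3684442 ])}
{'time_s': 0.1, 'joints': array([ 1.28898311e+00,  3.20223049e-01,  1.56554300e+00, -2.88103857e-05,
        1.25739454e+00, -1.99939878e-02]), 'joint_velocities': array([-0.00023967, -0.00057696, -0.00270931, -0.00022844,  0.00025159,
       -0.0017424 ]), 'effort': array([-1.33598161e-03, -4.13328266e+01, -2.32506108e+01,  7.27978698e-02,
        4.22447501e-02, -6.03528611e-05]), 'eef_pos': array([0.14871266, 0.55497438, 0.21321263]), 'ee_rot': array([ 2.49164813e+00,  1.91188720e+00, -1.95745896e-03]), 'force': array([0.1882325 , 0.88457469, 0.09164089]), 'torque': array([-0.01271501, -0.02817314,  0.00541707]), 'width': 0.091514305708694}
```

View pics/scene0.png

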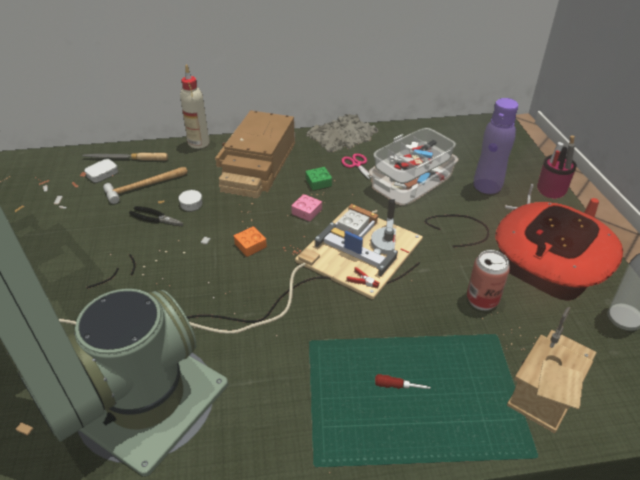

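View pics/top0.png

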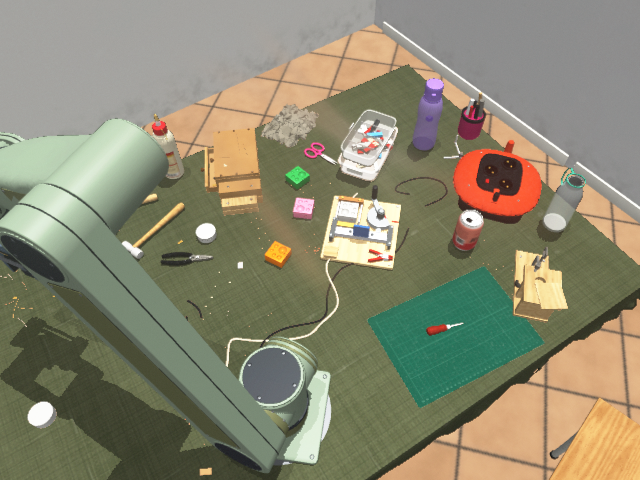

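```bash
python3 - <<'E'
from h import *
a=cv2.imread('pics/scene0.png')[190:310,280:440]
b=cv2.imread('pics/top0.png')[180:280,310:415]
cv2.imwrite('pics/c1.png',cv2.resize(a,None,fx=5,fy=5,interpolation=2))
cv2.imwrite('pics/c2.png',cv2.resize(b,None,fx=6,fy=6,interpolation=2)) 
E
```

```text
(no output)
```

View pics/c1.png

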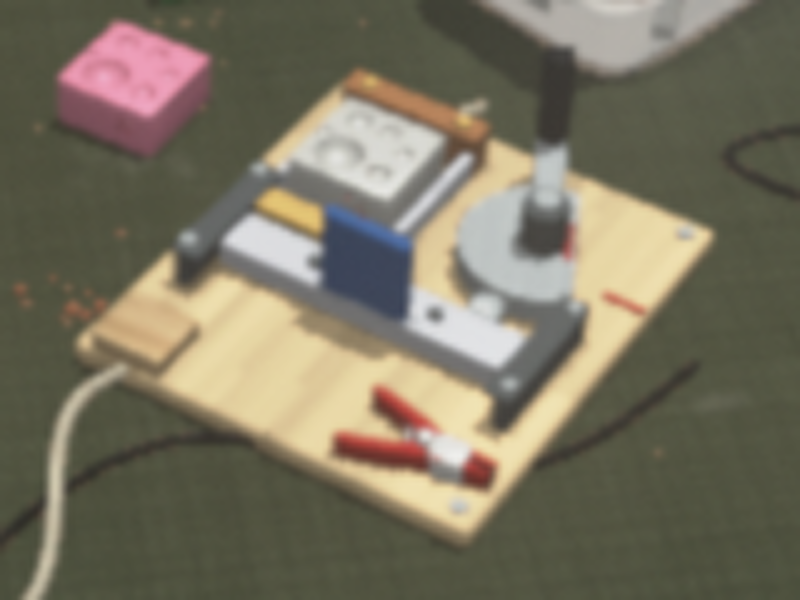

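View pics/c2.png

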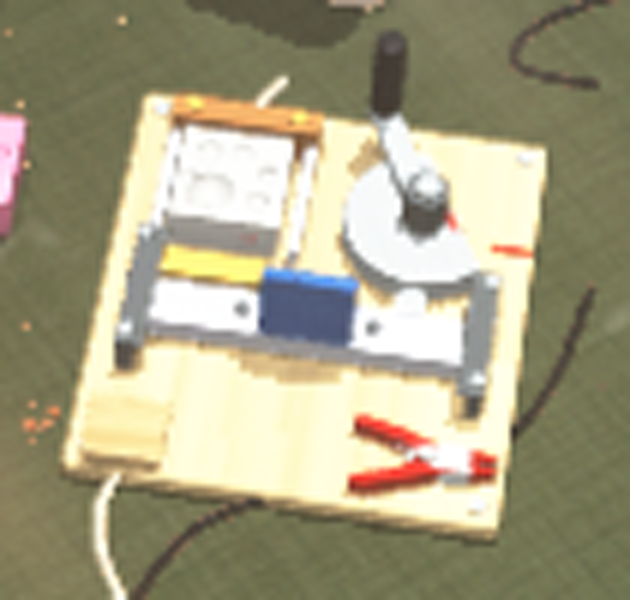

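```bash
cat > m.py <<'E'
from h import *
pts={'top':[(148,95,1,1),(545,148,1,-1),(497,528,-1,-1),(66,465,-1,1)],'scene':[(713,235,1,-1),(466,535,-1,-1),(80,340,-1,1)]}
off={'top':(310,180,6),'scene':(280,190,5)}
def un(n,u,v): o=off[n]; return o[0]+(u+.5)/o[2]-.5,o[1]+(v+.5)/o[2]-.5
A=[];B=[]
for n in pts:
    for u,v,sx,sy in pts[n]:
        w=ray(n,*un(n,u,v),.012); print(n,sx,sy,w.round(4)); A.append((sx*.11,sy*.098));B.append(w[:2])
A=np.array(A);B=np.array(B)
def fit(A,B):
    a=A-A.mean(0);b=B-B.mean(0)
    th=np.arctan2((a[:,0]*b[:,1]-a[:,1]*b[:,0]).sum(),(a*b).sum())
    Rm=np.array([[np.cos(th),-np.sin(th)],[np.sin(th),np.cos(th)]])
    return th,B.mean(0)-Rm@A.mean(0),Rm
for s in (slice(0,4),slice(4,7),slice(0,7)):
    th,t,Rm=fit(A[s],B[s]); print('yaw',th,'t',t, 'res',np.abs(A[s]@Rm.T+t-B[s]).max())
def loc(w): return Rm.T@(np.array(w)[:2]-t)
def show(name,n,u,v,z):
    w=ray(n,*un(n,u,v),z); print(name,n,w.round(4),'fix',loc(w).round(4))
E
python3 - <<'E'
from m import *
show('h bot','top',388,110,.037);show('h top','top',391,40,.087)
show('h bot','scene',553,140,.037);show('h top','scene',560,52,.087)
show('tab top rear L','top',262,275,.070);show('tab topR','top',356,283,.070)
show('tab top rear L','scene',326,210,.070);show('tab topR','scene',410,248,.070)
show('pivot top','top',427,180,.045);show('red','top',512,250,.012);show('red','scene',625,302,.012)
show('disc bottom pt','top',405,285,.028);show('disc left','top',343,222,.028)
show('fence','top',322,120,.036)
show('blk','top',282,218,.038);show('blk','top',168,205,.038)
show('clamp','top',425,455,.02);show('can','top',(467-310)*6,(218-180)*6,.115)
E
```

```text
top 1 1 [ 0.6302 -0.034   0.012 ]
top 1 -1 [ 0.6266 -0.2264  0.012 ]
top -1 -1 [ 0.4084 -0.2213  0.012 ]
top -1 1 [ 0.4123 -0.0288  0.012 ]
scene 1 -1 [ 0.6278 -0.2265  0.012 ]
scene -1 -1 [ 0.4095 -0.2201  0.012 ]
scene -1 1 [ 0.4192 -0.0261  0.012 ]
yaw -0.021761506095728973 t [ 0.51937545 -0.12762421] res 0.0019538517706386566
yaw -0.037869919835203616 t [ 0.52338188 -0.12631093] res 0.0020223508774435683
yaw -0.02757109124939058 t [ 0.52095368 -0.12689491] res 0.005496354259924896
h bot top [ 0.6176 -0.1501  0.037 ] fix [ 0.0973 -0.0205]
h top top [ 0.6175 -0.1479  0.087 ] fix [ 0.0971 -0.0184]
h bot scene [ 0.6205 -0.1477  0.037 ] fix [ 0.1   -0.018]
h top scene [ 0.6205 -0.1466  0.087 ] fix [ 0.1    -0.0169]
tab top rear L top [ 0.487  -0.1051  0.07  ] fix [-0.0345  0.0209]
tab topR top [ 0.489  -0.1467  0.07  ] fix [-0.0314 -0.0206]
tab top rear L scene [ 0.4914 -0.1042  0.07  ] fix [-0.0302  0.0219]
tab topR scene [ 0.4897 -0.1458  0.07  ] fix [-0.0307 -0.0198]
pivot top top [ 0.5719 -0.1723  0.045 ] fix [ 0.0521 -0.044 ]
red top [ 0.5629 -0.2156  0.012 ] fix [ 0.0444 -0.0875]
red scene [ 0.5671 -0.2129  0.012 ] fix [ 0.0485 -0.0847]
disc bottom pt top [ 0.5229 -0.1682  0.028 ] fix [ 0.0031 -0.0412]
disc left top [ 0.5548 -0.1362  0.028 ] fix [ 0.0341 -0.0084]
fence top [ 0.6076 -0.1199  0.036 ] fix [0.0864 0.0093]
blk top [ 0.545  -0.1084  0.038 ] fix [0.0236 0.0191]
blk top [ 0.5445 -0.0555  0.038 ] fix [0.0216 0.072 ]
clamp top [ 0.4366 -0.1862  0.02  ] fix [-0.0827 -0.0616]
can top [ 0.523  -0.3933  0.115 ] fix [ 0.0093 -0.2663]
```

The grey block in the lane at (352,218) in the top view is the work_block. The pink (303,208), orange (278,254) and green (297,176) ones are off the fixture, so they are the look-alikes; the enlarged crop confirms it. The fixture is at about (0.520,-0.127) with yaw -0.024. The handle is at (0.619,-0.1485) and the cam angle is about 2.0. Next I'll plan the approach.

```bash
cat > p.py <<'E'
from h import *
YAW=-.024; P=np.array([.5648,-.1734])
def rel(targets):  # targets: x,y,z,angle of tool x (deg) -> rows from current state
    s=sensors.get_state();R0=rot(s['ee_rot']);p0=np.array(s['eef_pos'])
    print('now',p0.round(4),'toolx',np.degrees(np.arctan2(R0[1,0],R0[0,0])).round(2),'toolz',R0[:,2].round(3),'F',np.round(s['force'],1),'t',s['time_s'])
    for x,y,z,a in targets:
        a=np.radians(a);Rt=np.array([[np.cos(a),np.sin(a),0],[np.sin(a),-np.cos(a),0],[0,0,-1]])
        print((R0.T@(np.array([x,y,z])-p0)*100).round(2), R.from_matrix(R0.T@Rt).as_rotvec().round(3))
def cen(th,off,r=.060):  # pose pushing handle at cam angle th
    l=YAW-np.pi/2+th; u=np.array([np.cos(l),np.sin(l)]);d=np.array([u[1],-u[0]])
    c=P+r*u-off*d; return c[0],c[1],np.degrees(l)
E
python3 - <<'E'
from p import *
x,y,a=cen(2.02,.036);print(x,y,a)
rel([(x,y,.16,a),(x,y,.055,a)])
E
```

```text
0.6046070563365205 -0.11585524988479762 24.362375908112316
now [0.1487 0.555  0.2132] toolx 75.0 toolz [-0.    -0.002 -1.   ] F [0.2 0.9 0.1] t 0.1
[-52.99  61.4    5.4 ] [0.001 0.001 0.884]
[-52.97  61.4   15.9 ] [0.001 0.001 0.884]
```

```bash
python3 - <<'E'
from p import *
for u,v,z in [(240,210,0),(240,135,.1),(220,180,.05),(165,180,0),(160,120,.18)]: print(ray('top',u,v,z).round(3))
for u,v,z in [(225,190,0),(245,115,.1),(195,145,0),(188,70,.2)]: print(ray('scene',u,v,z).round(3))
E
```

```text
[0.545 0.227 0.   ]
[0.744 0.264 0.1  ]
[0.605 0.294 0.05 ]
[0.622 0.477 0.   ]
[0.688 0.468 0.18 ]
[0.535 0.266 0.   ]
[0.718 0.336 0.1  ]
[0.649 0.465 0.   ]
[0.687 0.486 0.2  ]
```

Request:
{"fn": "apply_moves", "kwargs": {"commands": [-26.5,30.7,0,0,0,0.44,0,-26.5,30.7,0,0,0,0.44,0,-26.5,30.7,0,0,0,0.44,0,-26.5,30.7,0,0,0,0.44,0,-26.5,30.7,0,0,0,0.44,0,-26.5,30.7,0,0,0,0.44,0,-26.5,30.7,0,0,0,0.44,0,-26.5,30.7,0,0,0,0.44,0,-26.5,30.7,0,0,0,0.44,0,-26.5,30.7,0,0,0,0.44,0,-26.5,30.7,0,0,0,0.44,0,-26.5,30.7,0,0,0,0.44,0]}}

```text
time_s: 1.1
eef_pos: [0.3771, 0.2189, 0.2137]
ee_rot: [-2.852, -1.317, 0.001]
force: [0.6, 0.5, 0.3]
width: 0.014
```

```bash
python3 - <<'E'
from p import *
x,y,a=cen(2.02,.036)
rel([(x,y,.16,a),(x,y,.055,a)])
print(sensors.get_state()['width'])
E
```

```text
now [0.3771 0.2189 0.2137] toolx 49.57 toolz [-0.001  0.    -1.   ] F [0.6 0.5 0.3] t 1.1
[-10.73  39.03   5.35] [-0.001  0.001  0.44 ]
[-10.72  39.04  15.85] [-0.001  0.001  0.44 ]
0.01398670789612965
```

Request:
{"fn": "apply_moves", "kwargs": {"commands": [-10.7,39.0,5.3,0,0,0.44,0,-10.7,39.0,5.3,0,0,0.44,0,-10.7,39.0,5.3,0,0,0.44,0,-10.7,39.0,5.3,0,0,0.44,0,-10.7,39.0,5.3,0,0,0.44,0,-10.7,39.0,5.3,0,0,0.44,0,-10.7,39.0,5.3,0,0,0.44,0,-10.7,39.0,5.3,0,0,0.44,0,-10.7,39.0,5.3,0,0,0.44,0,-10.7,39.0,5.3,0,0,0.44,0,-10.7,39.0,5.3,0,0,0.44,0,-10.7,39.0,5.3,0,0,0.44,0]}}

```text
time_s: 2.1
eef_pos: [0.6059, -0.1127, 0.1596]
ee_rot: [-3.068, -0.668, 0.003]
force: [-0.6, 0.4, -1.2]
width: 0.0003
```

```bash
python3 - <<'E'
from p import *
x,y,a=cen(2.02,.036)
rel([(x,y,.16,a),(x,y,.055,a)])
print(sensors.get_state()['width'])
for n in('scene','top'):
    f=grab_frame(n);cv2.imwrite(f'pics/{n}1.png',f)
a=cv2.imread('pics/scene1.png')[170:310,280:440]
b=cv2.imread('pics/top1.png')[150:280,310:415]
o=np.hstack([cv2.resize(a,(480,420),interpolation=2),cv2.resize(b,(320,420),interpolation=2)])
cv2.imwrite('pics/c3.png',o)
E
```

```text
now [ 0.6059 -0.1127  0.1596] toolx 24.55 toolz [-0.002  0.001 -1.   ] F [-0.6  0.4 -1.2] t 2.1
[-0.25  0.23 -0.04] [-0.002  0.001  0.003]
[-0.23  0.25 10.46] [-0.002  0.001  0.003]
0.0002974800677933439
```

View pics/c3.png

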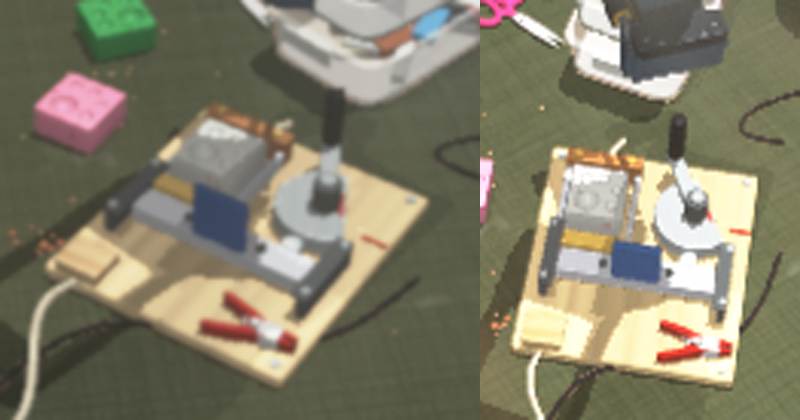

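```bash
python3 - <<'E'
from p import *
p=sensors.get_state()['eef_pos']
for n in('scene','top'): 
    print(n,proj(n,p)); f=cv2.imread(f'pics/{n}1.png'); f=f[60:270,220:500];cv2.imwrite(f'pics/d_{n}.png',cv2.resize(f,None,fx=2.5,fy=2.5,interpolation=2))
E
```

```text
scene (np.float64(376.3376255288897), np.float64(171.03762384640413))
top (np.float64(362.52676731658005), np.float64(169.86386966519572))
```

View pics/d_scene.png

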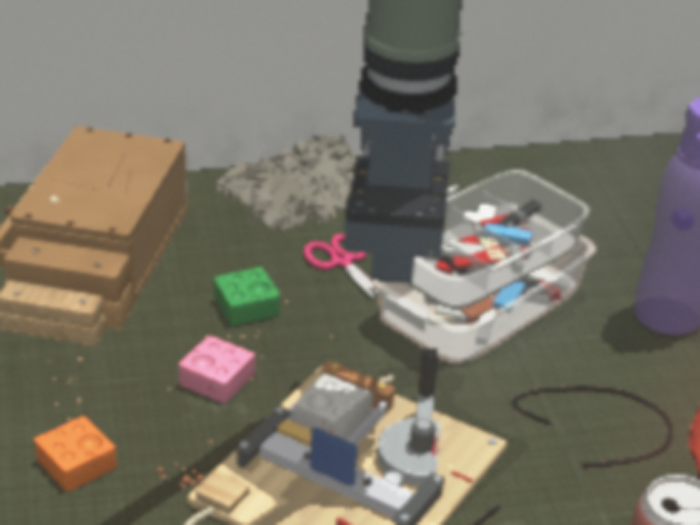

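View pics/d_top.png

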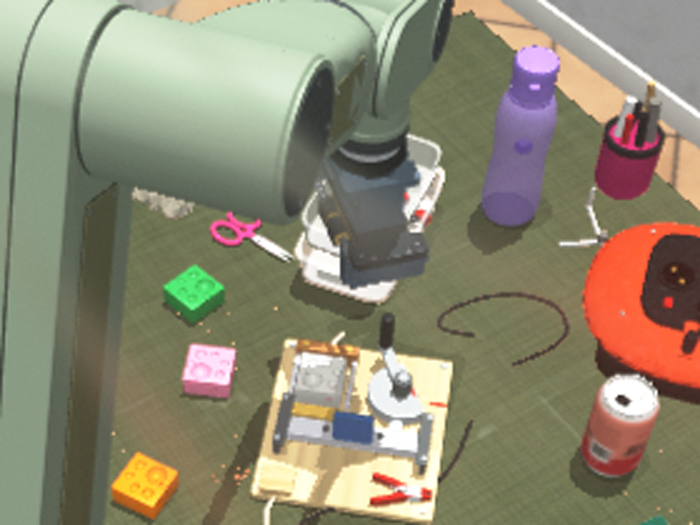

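```bash
python3 - <<'E'
from p import *
# tray lower near corner, lid highest edge guesses in both views
def tri(a,b):
    c=[]
    for n,(u,v) in (('scene',a),('top',b)):
        c.append((ray(n,u,v,0),ray(n,u,v,.2)))
    (a0,a1),(b0,b1)=c;d1=a1-a0;d2=b1-b0
    s=np.linalg.lstsq(np.c_[d1,-d2],b0-a0,rcond=None)[0];return (a0+d1*s[0]),(b0+d2*s[1])
f=lambda n,u,v:(220+u/2.5,60+v/2.5)
print('lidRfar',tri((220+588/2.5,60+210/2.5),(220+440/2.5,60+143/2.5)))
print('tray near edge', ray('scene',220+465/2.5,60+355/2.5,0),ray('top',220+375/2.5,60+300/2.5,0))
x,y,a=cen(2.02,.036)
rel([(x,y,.055,a)]+[(*cen(t,.030)[:2],.055,cen(t,.030)[2]) for t in (2.02,)])
E
```

```text
lidRfar (array([ 0.88711718, -0.18233723,  0.09937465]), array([ 0.88902176, -0.18389649,  0.10154861]))
tray near edge [ 7.34593426e-01 -1.34920326e-01 -1.11022302e-16] [ 0.7161885  -0.12992313  0.        ]
now [ 0.605  -0.1114  0.1606] toolx 24.67 toolz [-0.001  0.001 -1.   ] F [-0.1 -0.1  0.2] t 2.2
[-0.22  0.4  10.56] [-0.002  0.001  0.005]
[-0.22  1.   10.55] [-0.002  0.001  0.005]
```

Request:
{"fn": "apply_moves", "kwargs": {"commands": [0,0,3.5,0,0,0,0,0,0,7,0,0,0,0,0,0,10.5,0,0,0,0,0,0,10.5,0,0,0,0,0,0,10.5,0,0,0,0,0,0,10.5,0,0,0,0]}}

```text
time_s: 2.7
eef_pos: [0.6067, -0.1126, 0.0581]
ee_rot: [3.068, 0.671, 0.005]
force: [-0.1, 0.5, 1.2]
width: 0.0006
```

```bash
python3 - <<'E'
from p import *
rel([(*cen(t,o)[:2],.055,cen(t,o)[2]) for t,o in ((2.02,.036),(2.02,.024),(1.9,.024),(1.8,.024),(1.7,.024),(1.6,.024),(1.5,.024),(1.4,.024),(1.3,.024),(1.2,.024),(1.1,.024),(1.,.024))])
E
```

```text
now [ 0.6067 -0.1126  0.0581] toolx 24.66 toolz [ 0.003 -0.    -1.   ] F [-0.1  0.5  1.2] t 2.7
[-0.33  0.21  0.31] [ 0.002 -0.003  0.005]
[-0.34  1.41  0.31] [ 0.002 -0.003  0.005]
[-0.1   2.14  0.32] [ 0.001 -0.003  0.125]
[0.03 2.78 0.32] [ 0.001 -0.003  0.225]
[0.1  3.42 0.32] [ 0.001 -0.003  0.325]
[0.11 4.06 0.32] [ 0.001 -0.003  0.425]
[0.04 4.71 0.32] [ 0.001 -0.003  0.525]
[-0.08  5.34  0.32] [ 0.001 -0.003  0.625]
[-0.27  5.96  0.32] [ 0.001 -0.003  0.725]
[-0.52  6.56  0.32] [ 0.    -0.003  0.825]
[-0.82  7.12  0.32] [ 0.    -0.003  0.925]
[-1.18  7.66  0.32] [ 0.    -0.003  1.025]
```

Request:
{"fn": "apply_moves", "kwargs": {"commands": [-0.3,0.8,0,0,0,0,0,-0.3,1.4,0,0,0,0,0,-0.2,1.8,0,0,0,0.06,0,-0.1,2.1,0,0,0,0.12,0,0,2.5,0,0,0,0.17,0,0,2.8,0,0,0,0.22,0,0.1,3.1,0,0,0,0.27,0,0.1,3.4,0,0,0,0.32,0,0.1,3.7,0,0,0,0.37,0,0.1,4.1,0,0,0,0.42,0,0.1,4.1,0,0,0,0.42,0]}}

```text
time_s: 3.62
eef_pos: [0.6248, -0.1513, 0.0577]
ee_rot: [3.141, 0.011, 0.005]
force: [-0.1, 1.2, 0.2]
width: 0.0006
```

```bash
python3 - <<'E'
from p import *
rel([(*cen(t,.024)[:2],.055,cen(t,.024)[2]) for t in (1.6,1.5,1.4,1.3,1.2,1.1,1.,.9,.8,.7,.6,.5)])
for n in('scene','top'):
    f=grab_frame(n);cv2.imwrite(f'pics/{n}2.png',f)
a=cv2.imread('pics/scene2.png')[170:310,280:440]
b=cv2.imread('pics/top2.png')[150:280,310:415]
o=np.hstack([cv2.resize(a,(480,420),interpolation=2),cv2.resize(b,(320,420),interpolation=2)])
cv2.imwrite('pics/c4.png',o)
E
```

```text
now [ 0.6248 -0.1513  0.0577] toolx 0.4 toolz [ 0.003 -0.    -1.   ] F [-0.1  1.2  0.2] t 3.6167
[-0.01 -0.22  0.27] [ 0.    -0.003  0.002]
[0.2  0.39 0.27] [ 0.    -0.003  0.102]
[0.35 1.02 0.28] [-0.    -0.003  0.202]
[0.43 1.66 0.28] [-0.    -0.003  0.302]
[0.45 2.31 0.28] [-0.    -0.003  0.402]
[0.4  2.95 0.28] [-0.001 -0.003  0.502]
[0.29 3.59 0.28] [-0.001 -0.003  0.602]
[0.12 4.21 0.28] [-0.001 -0.003  0.702]
[-0.12  4.81  0.27] [-0.001 -0.003  0.802]
[-0.41  5.39  0.27] [-0.001 -0.003  0.902]
[-0.76  5.93  0.27] [-1.000e-03 -3.000e-03  1.002e+00]
[-1.16  6.44  0.27] [-0.002 -0.003  1.102]
```

View pics/c4.png

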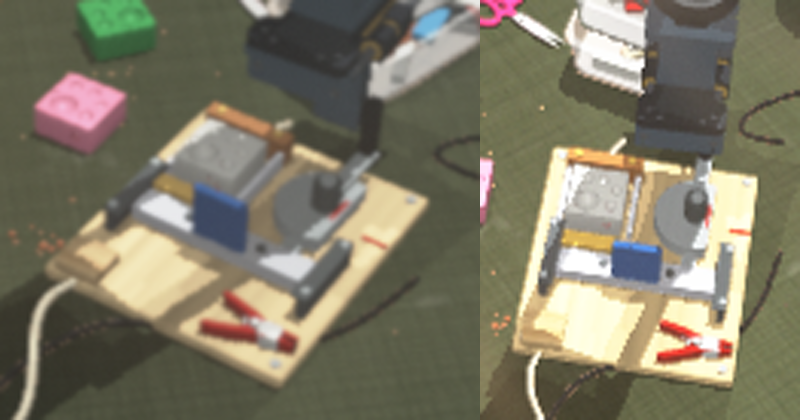

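The lever now points nearly straight forward (handle at (371,125) in the left half of the crop). I'll keep turning it.

Request:
{"fn": "apply_moves", "kwargs": {"commands": [0.2,0.4,0.1,0,0,0.1,0,0.3,1.0,0.2,0,0,0.2,0,0.4,1.6,0.2,0,0,0.3,0,0.4,2.3,0.2,0,0,0.4,0,0.4,2.9,0.2,0,0,0.5,0,0.3,3.6,0.2,0,0,0.6,0,0.1,4.2,0.2,0,0,0.7,0,-0.1,4.8,0.2,0,0,0.8,0,-0.4,5.4,0.2,0,0,0.9,0,-0.7,5.9,0.2,0,0,1.0,0,-1.1,6.4,0.2,0,0,1.1,0,-1.1,6.4,0.2,0,0,1.1,0]}}

```text
time_s: 4.72
eef_pos: [0.6131, -0.2151, 0.0546]
ee_rot: [-2.684, 1.632, -0.002]
force: [0.1, 0.7, -0.3]
width: 0.0
```

```bash
python3 - <<'E'
from p import *
rel([(*cen(t,.024)[:2],.055,cen(t,.024)[2]) for t in (.5,.4,.3,.2,.15,.1,.05,0)])
for n in('scene','top'):
    f=grab_frame(n);cv2.imwrite(f'pics/{n}3.png',f)
a=cv2.imread('pics/scene3.png')[170:310,280:440]
b=cv2.imread('pics/top3.png')[150:280,310:415]
o=np.hstack([cv2.resize(a,(480,420),interpolation=2),cv2.resize(b,(320,420),interpolation=2)])
cv2.imwrite('pics/c5.png',o)
E
```

```text
now [ 0.6131 -0.2151  0.0546] toolx -62.61 toolz [ 0.001 -0.    -1.   ] F [ 0.1  0.7 -0.3] t 4.7167
[ 0.08 -0.02 -0.04] [-0.001 -0.001  0.002]
[ 0.29  0.59 -0.04] [-0.001 -0.001  0.102]
[ 0.43  1.22 -0.04] [-0.001 -0.001  0.202]
[ 0.51  1.86 -0.04] [-0.001 -0.001  0.302]
[ 0.53  2.18 -0.04] [-0.001 -0.001  0.352]
[ 0.53  2.51 -0.04] [-0.001 -0.001  0.402]
[ 0.52  2.83 -0.04] [-0.001 -0.     0.452]
[ 0.49  3.15 -0.04] [-0.001 -0.     0.502]
```

View pics/c5.png

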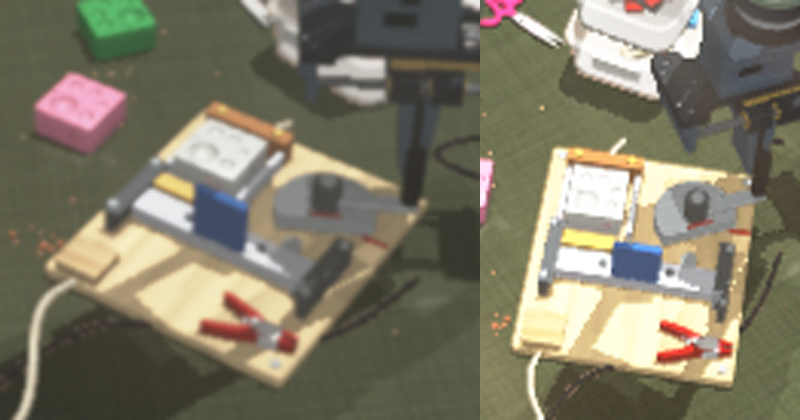

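Request:
{"fn": "apply_moves", "kwargs": {"commands": [0.2,0.3,0,0,0,0.05,0,0.3,0.6,0,0,0,0.1,0,0.4,0.9,0,0,0,0.15,0,0.4,1.2,0,0,0,0.2,0,0.5,1.5,0,0,0,0.25,0,0.5,1.8,0,0,0,0.3,0,0.5,2.0,0,0,0,0.33,0,0.5,2.2,0,0,0,0.35,0,0.5,2.2,0,0,0,0.35,0]}}

```text
time_s: 5.57
eef_pos: [0.5964, -0.2292, 0.0541]
ee_rot: [-2.362, 2.071, -0.002]
force: [2.1, 0.7, -0.4]
width: 0.0004
```

```bash
python3 - <<'E'
from p import *
rel([(*cen(t,.024)[:2],.055,cen(t,.024)[2]) for t in (.2,.15,.1,.05,0)])
for n in('scene','top'):
    f=grab_frame(n);cv2.imwrite(f'pics/{n}4.png',f)
a=cv2.imread('pics/scene4.png')[190:290,330:450]
b=cv2.imread('pics/top4.png')[160:260,350:420]
o=np.hstack([cv2.resize(a,(480,400),interpolation=2),cv2.resize(b,(280,400),interpolation=2)])
cv2.imwrite('pics/c6.png',o)
E
```

```text
now [ 0.5964 -0.2292  0.0541] toolx -82.48 toolz [ 0.001 -0.    -1.   ] F [ 2.1  0.7 -0.4] t 5.5667
[-0.05 -0.27 -0.09] [-0.001 -0.001 -0.045]
[ 0.07  0.03 -0.09] [-0.001 -0.001  0.005]
[ 0.18  0.33 -0.09] [-0.001 -0.001  0.055]
[ 0.28  0.64 -0.09] [-0.001 -0.001  0.105]
[ 0.36  0.96 -0.09] [-0.001 -0.     0.155]
```

View pics/c6.png

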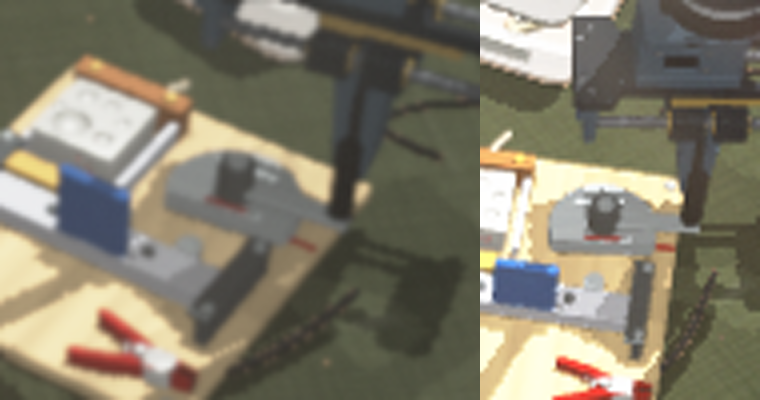

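```bash
python3 - <<'E'
from p import *
for n,u,v in(('scene',415.2,243),('top',402.3,215)):
    w=ray(n,u,v,.037); d=w[:2]-P; print(w, np.hypot(*d), np.arctan2(d[1],d[0])+np.pi/2-YAW)
E
```

```text
[ 0.57380315 -0.232088    0.037     ] 0.0593745584286537 0.17622031375913313
[ 0.56832941 -0.23311154  0.037     ] 0.05981575528523234 0.08303900682255436
```

Request:
{"fn": "apply_moves", "kwargs": {"commands": [0.1,0.2,0,0,0,0.04,0,0.2,0.4,0,0,0,0.07,0,0.2,0.55,0,0,0,0.1,0,0.3,0.7,0,0,0,0.12,0,0.3,0.7,0,0,0,0.12,0,0.3,0.7,0,0,0,0.12,0]}}

```text
time_s: 6.17
eef_pos: [0.5893, -0.2328, 0.0541]
ee_rot: [-2.233, 2.209, 0.0]
force: [1.6, 0.8, 0.9]
width: 0.0005
```

```bash
python3 - <<'E'
from p import *
rel([(*cen(t,.024)[:2],.055,cen(t,.024)[2]) for t in (.1,.05,0)])
E
```

```text
now [ 0.5893 -0.2328  0.0541] toolx -89.38 toolz [ 0.  0. -1.] F [1.6 0.8 0.9] t 6.1667
[-0.14 -0.4  -0.09] [-0.     0.    -0.065]
[-0.   -0.1  -0.09] [-0.     0.    -0.015]
[ 0.11  0.2  -0.09] [-0.     0.     0.035]
```

Request:
{"fn": "apply_moves", "kwargs": {"commands": [0,-1.5,0,0,0,0,0,0,-3,0,0,0,0,0,0,-4.5,-3.5,0,0,0,0,0,-4.5,-7,0,0,0,0,0,-4.5,-10.5,0,0,0,0,0,-4.5,-14,0,0,0,0,0,-4.5,-14,0,0,0,0,0,-4.5,-14,0,0,0,0]}}

```text
time_s: 6.83
eef_pos: [0.6348, -0.2331, 0.1965]
ee_rot: [-2.233, 2.209, -0.006]
force: [-0.1, -0.5, -0.5]
width: 0.0009
```

```bash
python3 - <<'E'
from p import *
for n in('scene','top'):
    f=grab_frame(n);cv2.imwrite(f'pics/{n}5.png',f)
a=cv2.imread('pics/scene5.png')[190:290,330:450]
b=cv2.imread('pics/top5.png')[160:260,350:420]
o=np.hstack([cv2.resize(a,(480,400),interpolation=2),cv2.resize(b,(280,400),interpolation=2)])
cv2.imwrite('pics/c7.png',o)
rel([])
E
```

```text
now [ 0.6331 -0.2324  0.1926] toolx -89.41 toolz [-0.003  0.001 -1.   ] F [-0.8  0.1 -0.1] t 6.9333
```

View pics/c7.png

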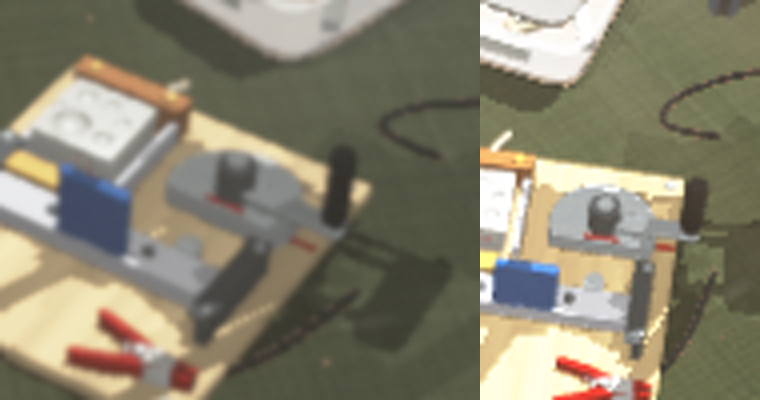

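```bash
python3 - <<'E'
from p import *
P0=P
for n,bot,tp in(('scene',(335,222),(344,150)),('top',(692,232),(695,181))):
    for (u,v),z in((bot,.037),(tp,.087)):
        if n=='scene': u,v=330+u/4,190+v/4
        else: u,v=350+(u-480)/4,160+v/4
        w=ray(n,u,v,z); d=w[:2]-P; print(n,z,w.round(4), np.hypot(*d).round(4), (np.arctan2(d[1],d[0])+np.pi/2-YAW).round(3))
# flat top edge (z .028): ends
for n,a,b in (('scene',(168,185),(262,236)),('top',(552,246),(645,252))):
    q=[]
    for u,v in(a,b):
        u,v=(330+u/4,190+v/4) if n=='scene' else (350+(u-480)/4,160+v/4)
        q.append(ray(n,u,v,.028)[:2])
    d=q[1]-q[0];print('flat',n,q,np.hypot(*d),np.arctan2(d[1],d[0])+np.pi/2-YAW)
E
```

```text
scene 0.037 [ 0.5649 -0.2329  0.037 ] 0.0595 0.026
scene 0.087 [ 0.5656 -0.2319  0.087 ] 0.0585 0.037
top 0.037 [ 0.5581 -0.2358  0.037 ] 0.0627 -0.083
top 0.087 [ 0.5623 -0.2318  0.087 ] 0.0585 -0.019
flat scene [array([ 0.55202438, -0.13910508]), array([ 0.54315846, -0.2013276 ])] 0.06285098311109538 -0.11753461466796014
flat top [array([ 0.53822814, -0.14148618]), array([ 0.54284869, -0.20546553])] 0.06414597653307573 0.09609435101475913
```

The lever is over the red line, averaging about 0 rad across both views, and the slide is still back. Next I move behind the tab.

```bash
python3 - <<'E'
from p import *
rel([(.442,-.1235,.19,-91.4),(.442,-.1235,.045,-91.4)])
E
```

```text
now [ 0.6331 -0.2324  0.1926] toolx -89.41 toolz [-0.003  0.001 -1.   ] F [-0.8  0.1 -0.1] t 6.9333
[-11.08  19.     0.33] [0.003 0.001 0.035]
[-11.07  18.96  14.83] [0.003 0.001 0.035]
```

Request:
{"fn": "apply_moves", "kwargs": {"commands": [-11.1,19.0,0,0,0,0.035,0,-11.1,19.0,0,0,0,0.035,0,-11.1,19.0,0,0,0,0.035,0,-11.1,19.0,0,0,0,0.035,0,-11.1,19.0,0,0,0,0.035,0,-11.1,19.0,0,0,0,0.035,0,-11.1,19.0,0,0,0,0.035,0,-11.1,19.0,7,0,0,0.035,0,-11.1,19.0,10,0,0,0.035,0,-11.1,19.0,10,0,0,0.035,0,-11.1,19.0,10,0,0,0.035,0]}}

```text
time_s: 7.85
eef_pos: [0.4406, -0.1229, 0.0892]
ee_rot: [2.19, -2.245, -0.014]
force: [-0.2, -1.1, -0.0]
width: 0.0004
```

```bash
python3 - <<'E'
from p import *
for n in('scene','top'):
    f=grab_frame(n);cv2.imwrite(f'pics/{n}6.png',f)
a=cv2.imread('pics/scene6.png')[170:310,280:440]
b=cv2.imread('pics/top6.png')[150:280,310:415]
o=np.hstack([cv2.resize(a,(480,420),interpolation=2),cv2.resize(b,(320,420),interpolation=2)])
cv2.imwrite('pics/c8.png',o)
rel([(.442,-.1255,.045,-91.4),(.470,-.1255,.045,-91.4)])
E
```

```text
now [ 0.444  -0.1238  0.0933] toolx -91.45 toolz [-0.001  0.    -1.   ] F [-0.3  0.2  0.7] t 7.95
[0.17 0.19 4.83] [ 0.001  0.    -0.001]
[ 0.1  -2.61  4.82] [ 0.001  0.    -0.001]
```

View pics/c8.png

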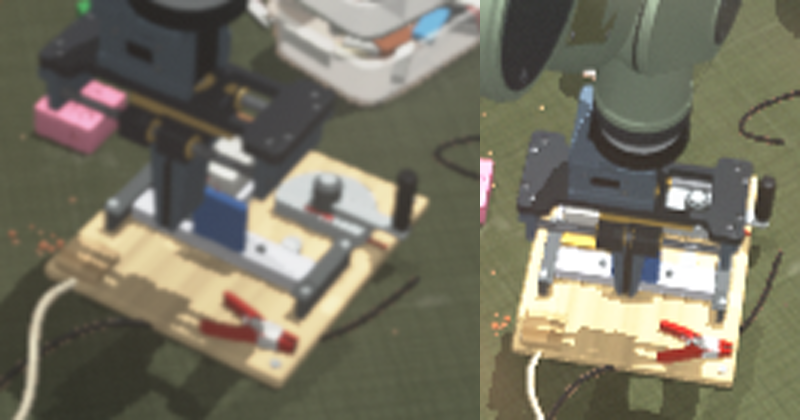

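Request:
{"fn": "apply_moves", "kwargs": {"commands": [0.2,0.2,2.5,0,0,0,0,0.2,0.2,4.7,0,0,0,0,0.2,0.2,4.7,0,0,0,0,0.2,-0.5,4.7,0,0,0,0,0.2,-1.0,4.7,0,0,0,0,0.2,-1.5,4.7,0,0,0,0,0.2,-2.0,4.7,0,0,0,0,0.2,-2.4,4.7,0,0,0,0,0.2,-2.4,4.7,0,0,0,0]}}

```text
time_s: 8.7
eef_pos: [0.4688, -0.1262, 0.0476]
ee_rot: [-2.193, 2.248, -0.003]
force: [0.3, 0.4, 0.8]
width: 0.0004
```

```bash
python3 - <<'E'
from p import *
rel([(.490,-.1255,.045,-91.4)])
E
```

```text
now [ 0.4688 -0.1262  0.0476] toolx -91.42 toolz [ 0.002 -0.001 -1.   ] F [0.3 0.4 0.8] t 8.7
[-0.12 -2.11  0.26] [-0.002 -0.    -0.   ]
```

Request:
{"fn": "apply_moves", "kwargs": {"commands": [0,-0.3,0.2,0,0,0,0,0,-0.5,0.2,0,0,0,0,0,-0.7,0.2,0,0,0,0,0,-0.9,0.2,0,0,0,0,0,-1.1,0.2,0,0,0,0,0,-1.3,0.2,0,0,0,0,0,-1.5,0.2,0,0,0,0,0,-1.7,0.2,0,0,0,0]}}

```text
time_s: 9.37
eef_pos: [0.484, -0.1263, 0.0447]
ee_rot: [2.193, -2.249, -0.001]
force: [-2.3, -0.8, -0.1]
width: 0.0005
```

```bash
cat > look.py <<'E'
from p import *
import sys
k=sys.argv[1]
for n in('scene','top'):
    f=grab_frame(n);cv2.imwrite(f'pics/{n}{k}.png',f)
a=cv2.imread(f'pics/scene{k}.png')[170:310,280:440]
b=cv2.imread(f'pics/top{k}.png')[150:280,310:415]
cv2.imwrite(f'pics/z{k}.png',np.hstack([cv2.resize(a,(480,420),interpolation=2),cv2.resize(b,(320,420),interpolation=2)]))
rel([])
E
python3 look.py 7
```

```text
now [ 0.4845 -0.1263  0.0447] toolx -91.44 toolz [ 0.  0. -1.] F [-1.4  0.2 -2.8] t 9.4667
```

View pics/z7.png

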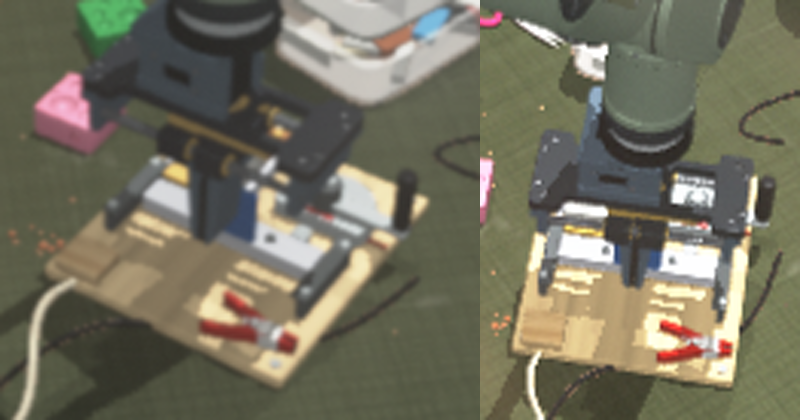

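Request:
{"fn": "apply_moves", "kwargs": {"commands": [0,-0.2,0,0,0,0,0,0,-0.4,0,0,0,0,0,0,-0.6,0,0,0,0,0,0,-0.8,0,0,0,0,0,0,-1.0,0,0,0,0,0]}}

```text
time_s: 9.88
eef_pos: [0.494, -0.1266, 0.0448]
ee_rot: [2.193, -2.249, -0.001]
force: [-3.7, 0.5, -2.0]
width: 0.0005
```

Request:
{"fn": "apply_moves", "kwargs": {"commands": [0,-0.15,0,0,0,0,0,0,-0.3,0,0,0,0,0]}}

```text
time_s: 10.05
eef_pos: [0.4942, -0.1266, 0.0448]
ee_rot: [2.191, -2.245, -0.008]
force: [-14.1, -1.5, 8.7]
width: 0.0007
```

Request:
{"fn": "apply_moves", "kwargs": {"commands": [0,-0.1,0,0,0,0,0,0,-0.2,0,0,0,0,0]}}

```text
time_s: 10.22
eef_pos: [0.4942, -0.1266, 0.0448]
ee_rot: [2.189, -2.243, -0.013]
force: [-17.4, -2.3, 11.8]
width: 0.0006
```

```bash
python3 look.py 8
```

```text
now [ 0.4941 -0.1266  0.0448] toolx -91.39 toolz [-0.011  0.001 -1.   ] F [-15.7  -1.9  10.1] t 10.3167
```

View pics/z8.png

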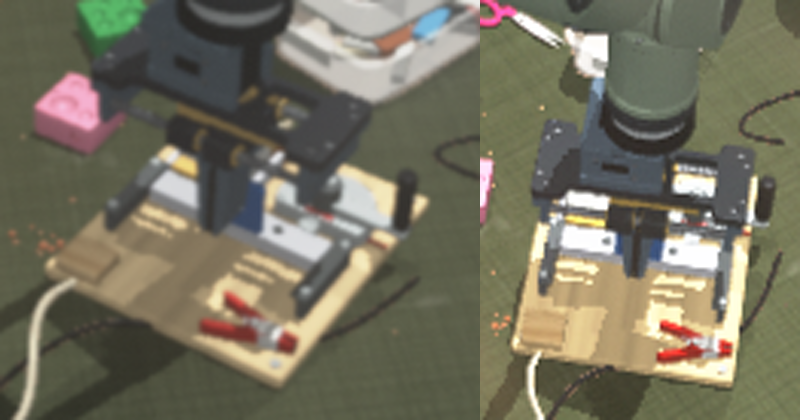

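A firm stop at x=0.494. I'll back off and see what stopped it.

Request:
{"fn": "apply_moves", "kwargs": {"commands": [0,1.0,0,0,0,0,0,0,3.5,0,0,0,0,0,0,5.5,0,0,0,0,0,0,6,-4,0,0,0,0,0,6,-8,0,0,0,0,0,6,-12,0,0,0,0,0,8,-16,0,0,0,0,0,10,-20,0,0,0,0,0,10,-20,0,0,0,0,0,10,-20,0,0,0,0]}}

```text
time_s: 11.15
eef_pos: [0.4016, -0.125, 0.2486]
ee_rot: [-2.189, 2.245, -0.016]
force: [-0.2, 0.3, -0.8]
width: 0.0002
```

```bash
python3 look.py 9; python3 -c "
import cv2
f=cv2.imread('pics/scene9.png')[190:310,280:440];cv2.imwrite('pics/zz9.png',cv2.resize(f,None,fx=5,fy=5,interpolation=2))"
```

```text
now [ 0.4    -0.1243  0.2448] toolx -91.45 toolz [ 0.003 -0.    -1.   ] F [ 0.2  0.3 -0.3] t 11.25
```

View pics/z9.png

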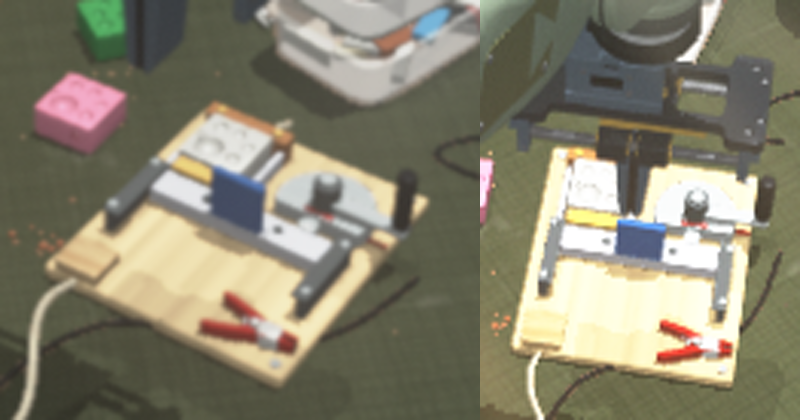

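View pics/zz9.png

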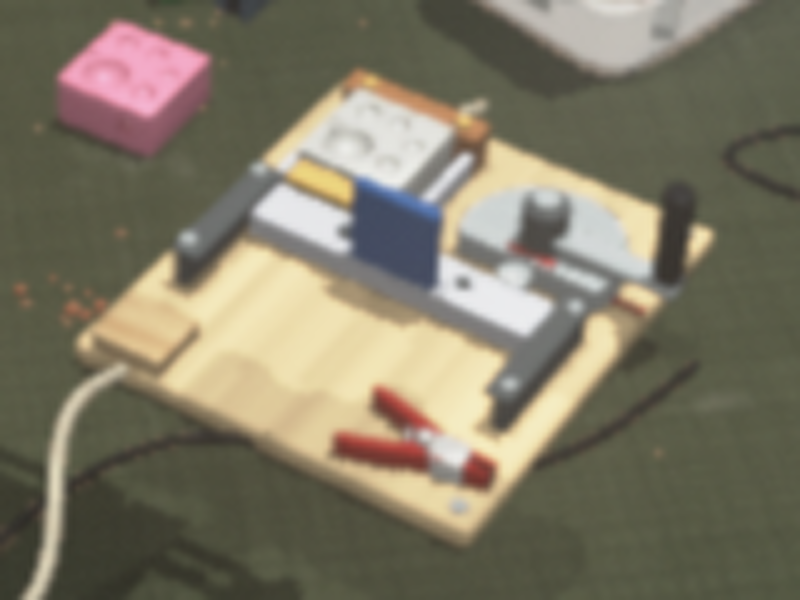

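```bash
python3 - <<'E'
from m import *
print('--')
for a,b,n in (((326,210),(357,183),'scene'),((410,248),(440,215),'scene')):
    d=ray(n,*un(n,*b),.07)-ray(n,*un(n,*a),.07); print('travel',Rm.T@d[:2])
# image-based shift of block/tab by phase/template
A=cv2.imread('pics/scene0.png');B=cv2.imread('pics/scene9.png')
def blue(f):
    h=cv2.cvtColor(f,cv2.COLOR_BGR2HSV);m=cv2.inRange(h,(105,110,40),(125,255,255));m[:, :330]=0;m[:,380:]=0;m[:220]=0;m[280:]=0
    c=max(cv2.findContours(m,0,1)[0],key=cv2.contourArea);M=cv2.moments(c);return M['m10']/M['m00'],M['m01']/M['m00'],M['m00']
a,b=blue(A),blue(B);print(a,b); print('travel', Rm.T@(ray('scene',*b[:2],.05)-ray('scene',*a[:2],.05))[:2])
# template shift of the block's top
g=lambda f:cv2.cvtColor(f,6)
t=g(A)[211:228,343:366]
r=cv2.matchTemplate(g(B)[195:240,330:385],t,cv2.TM_CCOEFF_NORMED);_,s,_,l=cv2.minMaxLoc(r)
print(s,l, 'block px shift',330+l[0]-343,195+l[1]-211)
E
```

```text
top 1 1 [ 0.6302 -0.034   0.012 ]
top 1 -1 [ 0.6266 -0.2264  0.012 ]
top -1 -1 [ 0.4084 -0.2213  0.012 ]
top -1 1 [ 0.4123 -0.0288  0.012 ]
scene 1 -1 [ 0.6278 -0.2265  0.012 ]
scene -1 -1 [ 0.4095 -0.2201  0.012 ]
scene -1 1 [ 0.4192 -0.0261  0.012 ]
yaw -0.021761506095728973 t [ 0.51937545 -0.12762421] res 0.0019538517706386566
yaw -0.037869919835203616 t [ 0.52338188 -0.12631093] res 0.0020223508774435683
yaw -0.02757109124939058 t [ 0.52095368 -0.12689491] res 0.005496354259924896
--
travel [ 0.02215303 -0.00162091]
travel [0.02486848 0.00025865]
(352.9, 235.3, 20.0) (361.71111111111105, 230.48888888888888, 7.5)
travel [ 0.02405031 -0.00754792]
0.9142259359359741 (15, 14) block px shift 2 -2
```

```bash
python3 - <<'E'
import cv2,numpy as np
f=[cv2.resize(cv2.imread(f'pics/scene{k}.png')[198:262,328:424],(768,512),interpolation=cv2.INTER_LANCZOS4)[:,:] for k in (0,9)]
cv2.imwrite('pics/e.png',cv2.resize(f[1],(780,520)))
b=[cv2.resize(cv2.imread(f'pics/top{k}.png')[192:245,325:375],(390,414),interpolation=cv2.INTER_LANCZOS4) for k in (0,9)]
cv2.imwrite('pics/e2.png',np.hstack(b))
E
```

```text
(no output)
```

View pics/e.png

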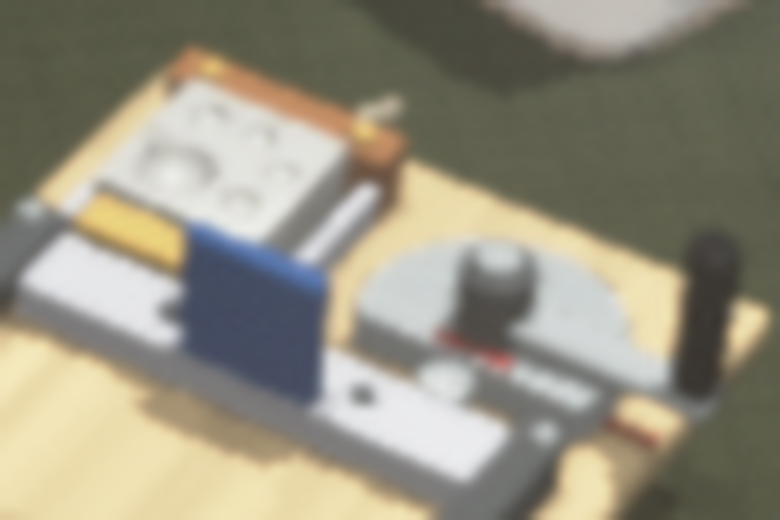

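View pics/e2.png

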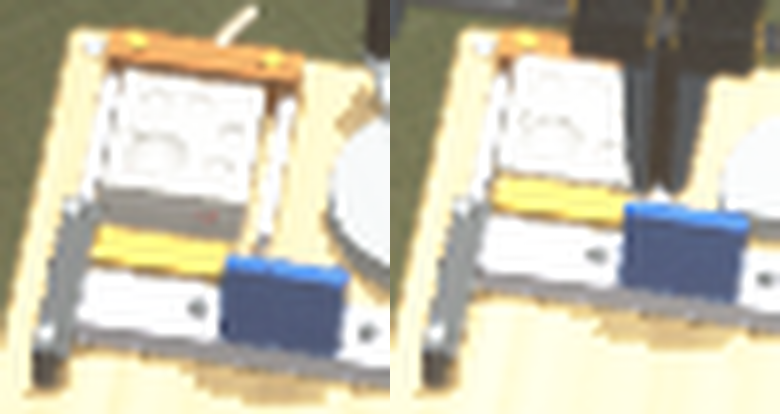

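Request:
{"fn": "apply_moves", "kwargs": {"commands": [-4,0,-1,0,0,0,0,-8,0,-1,0,0,0,0,-12,0,-1,0,0,0,0,-16,0,-1,0,0,0,0,-20,0,-1,0,0,0,0,-24,0,-1,0,0,0,0,-24,0,-1,0,0,0,0,-24,0,-1,0,0,0,0]}}

```text
time_s: 11.92
eef_pos: [0.4051, 0.1177, 0.2529]
ee_rot: [2.197, -2.242, -0.003]
force: [0.6, 0.3, 0.4]
width: 0.0001
```

```bash
python3 look.py 10; python3 - <<'E'
import cv2,numpy as np
b=[cv2.resize(cv2.imread(f'pics/top{k}.png')[188:258,325:413],(396*1,315),interpolation=cv2.INTER_LANCZOS4) for k in (0,10)]
f=cv2.resize(cv2.imread('pics/top10.png')[185:270,315:415],(700,595),interpolation=2)
cv2.imwrite('pics/e3.png',f)
E
```

```text
now [0.4052 0.1154 0.2535] toolx -91.42 toolz [-0.002 -0.001 -1.   ] F [ 0.5 -0.3 -0.3] t 12.0167
```

View pics/e3.png

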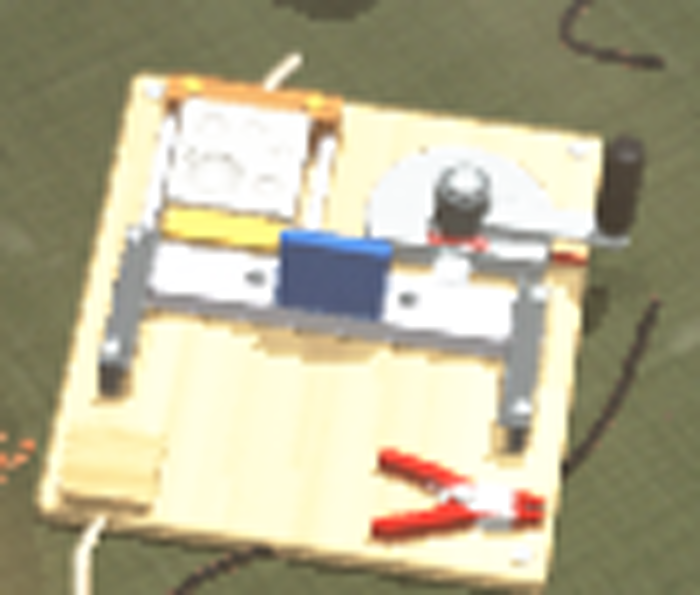

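The block's edge meets the fence with no dark gap, and the cam flat is parallel to the slide bar with the lever over the red line. The arm is clear, so I'm handing in.

```bash
python3 - <<'E'
from bench import ticket
print(ticket.sign_off())
E
```

```text
the job is handed in; nothing more can be done
None
```

I turned the lever clockwise with the closed fingertips until it stood over the red line. Then I pushed the slide forward by the rear of its blue tab until it stopped firmly, backed off clear of everything and handed the job in at about 12 s. The hand-in reports no verdict, so I don't know the outcome.

**Cam:** before the slide push, both views put the cam angle at about 0 rad. Individual readings of the handle and the flat ranged from -0.12 to +0.10. In the last picture the lever is still over the red line and the flat is parallel to the slide bar.

**Block:** in the last pictures its edge meets the fence with no visible gap, and it looks square in its lane.

**Slide travel:** I measured about 22–25 mm in the pictures, plus an unknown 0–5 mm at the start. That is consistent with being home but does not prove 25.5 mm on its own. I also relied on the firm stop and the block looking flush.

**Push force:** it read about 3.7 N while the slide moved, then rose to about 17 N against the stop. I took that stop to be the block against the fence. I did not measure a gap between the nose and the cam, so I can't rule out that the nose took part of that force.

**Bystanders:** the clamp and the wooden block on the board look unmoved. I did not measure the other bystanders, but the arm did not go near them.

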